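# Balance a fired lid on the domed chuck and hold the polisher's dead-man plunger half way

### The arm

A 6-joint arm with a two-finger parallel gripper is mounted at the origin on the work surface. World frame = base frame: x ahead of the robot, y to its left, z up, the work surface at z = 0. Lengths are in mm, angles in rad, forces in N, time in s.
With the tool pointing down it reaches from about 150 to 775 mm from the base axis. Payload 6.1 kg.
Tool frame: the origin (TCP) lies at the very end of the fingers, on their centre line; the grasp point (between the pads) lies 19 mm behind it; z points along the fingers, y is the line along which they close (so a half turn about z gives the same grasp; the last joint's range is limited). The gripper opens to 85 mm and grips with 20 to 120 N. Pads are 22 mm wide; open, the fingers measure 114 mm over their backs; the gripper's body (76 mm by 85 mm) begins 54 mm behind the grasp point. The pads swing forward as they close: fully open they stand 13 mm farther back than shut.
Start: joints at [1.284, 0.126, -0.04, 1.405, 0, 1.571], TCP at [148.508, 503.541, 231.295] pointing down, gripper open.
Joint ranges: [-2.72, 2.72], [-0.95, 1.95], [-1.27, 1.35], [-1.78, 2.02], [-1.46, 1.47], [-3.14, 3.14]. Speed limits (rad/s): [2.39, 2.39, 3.01, 3.14, 3.14, 3.14].

### API

Orientations are given as a rotation vector (axis times angle).
In Python, from bench import robot gives the robot as it stands.
- The arm moves only by the tool jog_arm, never from a script. Its argument "rows" is a list that holds one entry, the list of rows, each a list of 5 numbers: the gripper command: -1 is shut, 1 is fully open, values between are in proportion, then the shift along the tool's x, y, z in mm, then the turn about the tool's z in rad. A call has exactly 10 rows; each row is the pose to reach, as a shift and turn from the pose commanded when the call began, along the tool's axes at that moment; what a row does not reach only later rows make up. A row lasts 1/10 s, in which the tool goes at most 50 mm and 8.59 degrees, less where a joint would pass 70% of its speed; a pose out of reach is approached as far as the arm can. A call with a gripper value outside its range is refused whole. The fingers move at their own pace and stop on an object; the grip force is fixed at half the most. Time passes only in rows, so rows that repeat a pose let the fingers close, or fill a call up. It gives the time, the measured TCP pose, the force, the opening and the grip force at its end, in the units of the state.
- robot.sense(): the state, without advancing time (a new reading comes with each control period).
- robot.camera(name): name is "side" or "top"; returns a dict with "frame" (480x640x3 uint8, blue, green, red), "camera_matrix" (3x3 intrinsics, pixels), "k1" (the pictures are not rectified: a ray, as slopes to the right and down, at radius r is drawn at 1 + k1 r^2 times it, then the intrinsics apply), "eye" and "rotation" of the camera in the world. Camera axes: x right, y up, looking along -z (the intrinsics and any distortion apply to the point x, -y, -z); pixel columns grow to the right and rows downward; lengths in mm; the calibration is good to about 2 mm. A picture is of the moment at which its call begins. There is no depth.
- robot.finish_job(): hands the job in; it is judged then, once.
Trained networks look in a picture, given as the dict that the camera call returned (one of the last four; its "shot" number tells which), for a name from the list of things; names that differ only in an ending like _2 or _b are one class to them, and where a whole thing is asked for, a point or a joint stands for the part that bears it (a point fixed in the world has none). Each returns a list of dicts, best first, with "p" (0 to 1); they miss things now and then, are a little off and sometimes report something else, mostly with a low value. They report only what shows in the picture. A call takes as long as a camera call. They do not tell look-alikes from the thing itself.
- robot.find_in(picture, name): "centre" ([x, y, z] in mm, in world coordinates, good to about 4 mm: the middle of the surface that is visible of it).
- robot.silhouettes(picture, name): "region" (480x640 bool, what is visible of it).
The state is a dict: "time_s": time; "joint_pos": joint angles; "dq": joint speeds; "joint_torque": joint torques, N m; "eef_pos": TCP position; "ee_rot": TCP orientation; "contact_force": force on the tool from outside, world axes, zero at the start; "wrist_torque": the same for the moment, N m; "grip_width": finger opening in mm; "grasp_force": force on a finger pad.
Only numpy, scipy, OpenCV 4.12 (cv2) and the standard library are available. Lean on these libraries where they do the work, as an engineer would, in place of code of your own. Each camera call takes 0.05 s, during which the arm holds its last target. There are 200 camera calls.

### The job

Balance the knobbed clay lid, knob up, on the middle of the polisher's domed rubber chuck and let go of it; only then press the switch box's spring-loaded plunger half way down, so that the dark band on its stem is half sunk in the collar, and never all the way to its stop. Finish while still holding the plunger there, with the lid still balanced, and do not disturb the glaze jar, the beaker or the brush pot.

Things in the scene. Friction and masses are not known exactly. Their poses are not given: they have to be found in the camera images.
- lid: The workpiece: a fired, reddish clay pot lid lying on the plaster bat, about 90 g: a flat disc 70 mm in diameter and 10 mm thick with an upright round knob in its middle, 20 mm in diameter and 24 mm high (whole lid 34 mm high). Origin: centre of the flat underside; z points up out of the knob.
- bat: Fixed white plaster slab 160 x 150 mm, 18 mm thick, on which the lid starts. Origin: centre of its underside on the table.
- polisher: Fixed bench polisher: a white box 160 x 160 mm, 55 mm high, with a grey rubber dome in the middle of its top. Origin: centre of its underside on the table, right below the dome's crown; z up. It may stand on either side.
- crown (a point): Highest point of the dome, 69 mm above the table. The dome is a smooth spherical cap, radius of curvature 70 mm, 84 mm in diameter at its foot, 14 mm proud of the box. The lid's flat underside rests on it at one point and rocks a little, stable if well centred (each mm off centre tilts it by about 0.016 rad).
- switchbox: Fixed grey switch box 120 x 120 mm, 46 mm high, carrying an upright round plunger in its middle, in a dark steel collar (40 mm in diameter, top 52 mm above the table). Origin: centre of its underside on the table. It may stand on either side.
- plunger_top (a point): Centre of the flat top of the plunger's round grey head (52 mm in diameter, 12 mm thick); 92 mm above the table when released; moves down with the plunger.
- plunger (a joint): How far the plunger is pressed straight down, in m: 0 released, 0.024 at its stop, 0.012 half way. A return spring pushes back with about 4 N at 0, 8 N half way and 13 N at the stop; it springs up when let go. The bright stem (22 mm in diameter) has a 6 mm wide dark band that starts to sink into the collar at 0.009 and is fully sunk at 0.015.
- glaze_jar: Bystander: closed glass jar 60 mm in diameter, 85 mm high. Origin: centre of its underside.
- beaker: Bystander: empty clay cup 64 mm in diameter, 65 mm high, no knob. Origin: centre of its underside.
- brush_pot: Bystander: open pot 72 mm in diameter, 85 mm high, with brush handles sticking out up to about 160 mm. Origin: centre of its underside.
Not all that is in view belongs to the job. What is shaped like the lid but purple is not meant. Several things have the shape of the switchbox; the one meant has the colours described above.

How it is judged (in metres and radians):
On the way, in this order (a step that is already met when the one before it is completed fails the run):
1. the lid balances by itself on the dome, let go, with the plunger still released (horizontal distance between lid and crown below 0.012 m and angle between lid's own z axis and vertical below 0.2 rad and contact force between lid and polisher above 0.2 N and contact force between the fingers and lid below 0.05 N and linear speed of lid below 0.03 m/s and value of joint plunger below 0.003 m), for 0.3 s.
2. the robot holds the plunger half way down, the lid still balanced (horizontal distance between lid and crown below 0.012 m and angle between lid's own z axis and vertical below 0.2 rad and contact force between lid and polisher above 0.2 N and contact force between the fingers and lid below 0.05 N and linear speed of lid below 0.03 m/s and value of joint plunger between 0.009 and 0.015 m and contact force between any of the fingers, the arm and switchbox above 4 N), for 0.5 s.
At the end, for the whole second after the job is handed in: Through the last second the robot presses the plunger (at least 4 N) and keeps it 9 to 15 mm down (dark band partly sunk), while the lid, untouched by the fingers and at rest, balances knob up on the dome: centre within 12 mm of the crown in plan, tilt under 0.2 rad (all of step 2); the arm keeps its last pose, push and grip.
It fails at once if the plunger is pushed all the way to its stop (beyond 21 mm) (value of joint plunger above 0.021 m).
It fails at once if the plunger is pressed (over 6 mm) before the lid is on the chuck (value of joint plunger above 0.006 m and horizontal distance between lid and crown above 0.02 m).
It fails at once if a bystander is disturbed (moved by more than 20 mm) (distance of any of glaze_jar, beaker, brush_pot from where it was at the start of the episode above 0.02 m).
It also fails if it takes over 54 s, if anything falls off the work surface, if the arm or the gripper's body presses on something with over 40 N, if the wrist force passes 120 N, or if a joint passes its speed limit or range.

## Working session

There is one attempt and no reset: what is moved stays moved. The work goes in short steps, Python scripts to look and compute and a tool call to move; the robot and the scene stay as the last step left them, time stands still between calls to the robot, and variables do not carry over. Pictures are saved under pics/ and viewed, at most 10 in all, crops included, and the job is handed in when it is done.

Besides the shell and the picture viewer there is one more tool, called in YAML: its name, and indented under it one key for each argument. jog_arm: Moves the arm, as the interface text tells. Its arguments: {"type":"object","properties":{"rows":{"type":"array","items":{"type":"array","items":{"type":"array","items":{"type":"number"}}}}},"required":["rows"]}

```bash
mkdir -p pics; cat > h.py <<'E'
import numpy as np, cv2
from bench import robot
def ray(c,u,v):
    K=c["camera_matrix"]; K=np.array(K); 
    d=np.array([(u-K[0,2])/K[0,0],(v-K[1,2])/K[1,1]]); s=d.copy()
    for _ in range(30): s=d/(1+c["k1"]*(s@s))
    r=np.array(c["rotation"])@np.array([s[0],-s[1],-1]); return np.array(c["eye"]),r
def at(c,u,v,z):
    e,r=ray(c,u,v); return e+r*(z-e[2])/r[2]
def proj(c,p):
    q=np.array(c["rotation"]).T@(np.array(p)-np.array(c["eye"])); s=np.array([q[0],-q[1]])/-q[2]
    s=s*(1+c["k1"]*(s@s)); K=np.array(c["camera_matrix"]); return K[:2,:2]@s+K[:2,2]
E
python3 - <<'E'
from h import *
for n in("top","side"):
    c=robot.camera(n); cv2.imwrite(f"pics/{n}0.png",c["frame"]); print(n,np.round(c["eye"]))
    for o in("lid","polisher","switchbox","plunger","bat","glaze_jar","beaker","brush_pot"):
        for d in robot.find_in(c,o):
            if d["p"]>.2: print(o,round(d["p"],2),np.round(d["centre"]),np.round(proj(c,d["centre"])))
s=robot.sense();print(s["time_s"],s["eef_pos"],s["ee_rot"],s["grip_width"],s["contact_force"])
E
```

```text
top [ 326.   64. 1234.]Traceback (most recent call last):
  File "<stdin>", line 6, in <module>
  File "h.py", line 11, in proj
    q=np.array(c["rotation"]).T@(np.array(p)-np.array(c["eye"])); s=np.array([q[0],-q[1]])/-q[2]
                                                                              ~^^^
IndexError: invalid index to scalar variable.
```

View pics/top0.png

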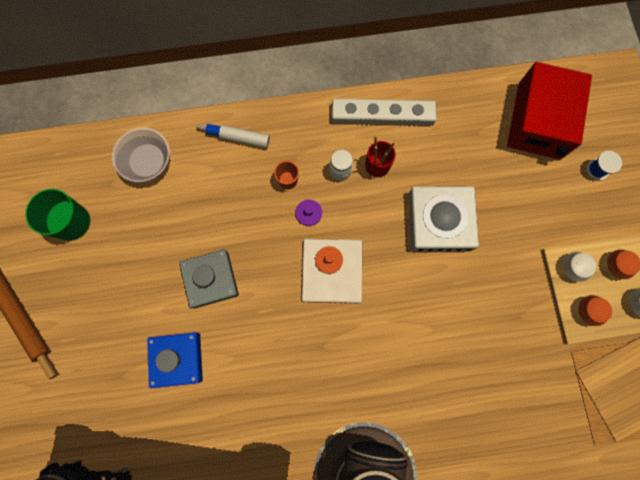

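The top view shows:
- red lid on the bat at (329,261)
- purple look-alike at (309,212), not meant
- grey switch box at (208,278) and a blue look-alike at (174,360)
- polisher dome at (445,216)
- beaker (287,174), jar (341,165) and brush pot (380,157) lie beyond

The grey box fits the description. The camera rotation is a rotation vector, so I need to fix my helper.

```bash
sed -i 's/np.array(c\["rotation"\])/R(c)/' h.py; cat >> h.py <<'E'
def R(c):
    return cv2.Rodrigues(np.array(c["rotation"],float))[0] if np.size(c["rotation"])==3 else np.array(c["rotation"])
E
python3 - <<'E'
from h import *
for n in("top","side"):
    c=robot.camera(n); cv2.imwrite(f"pics/{n}0.png",c["frame"]); print(n,np.round(c["eye"]),c["rotation"])
    for o in("lid","polisher","switchbox","plunger","bat","glaze_jar","beaker","brush_pot"):
        for d in robot.find_in(c,o):
            if d["p"]>.2: print(o,round(d["p"],2),np.round(d["centre"]),np.round(proj(c,d["centre"])))
    if n=="top":
        print("lid",at(c,329,261,28),"dome",at(c,445,216,60),"pl",at(c,204,276,92),"knob",at(c,329,261,52))
        cv2.imwrite("pics/crop0.png",cv2.resize(c["frame"][170:400,140:490],None,fx=2.2,fy=2.2,interpolation=cv2.INTER_CUBIC))
s=robot.sense();print(s["time_s"],s["eef_pos"],s["ee_rot"],s["grip_width"],s["contact_force"])
E
```

```text
top [ 326.   64. 1234.] [ 0.16272131 -0.17876656 -1.7091113 ]
lid 0.92 [516.   9.  27.] [328. 260.]
lid 0.59 [651.  41.  10.] [308. 212.]
polisher 0.62 [ 574. -288.   56.] [442. 219.]
switchbox 0.68 [507. 307.  44.] [208. 280.]
switchbox 0.67 [332. 403.  48.] [175. 359.]
switchbox 0.58 [ 568. -290.   58.] [444. 220.]
plunger 0.94 [335. 414.  90.] [165. 359.]
plunger 0.68 [512. 312.  90.] [202. 276.]
plunger 0.39 [761.  86.  37.] [284. 172.]
bat 0.87 [478.   3.  20.] [332. 275.]
bat 0.65 [ 755. -162.   50.] [380. 159.]
glaze_jar 0.81 [744. -59.  83.] [341. 164.]
beaker 0.87 [761.  85.  34.] [285. 172.]
beaker 0.39 [ 572. -288.   56.] [442. 219.]
brush_pot 0.71 [ 752. -161.   55.] [380. 159.]
lid [513.83606636   5.98477228  28.        ] dome [ 578.83129881 -295.09638687   60.        ] pl [511.28956381 306.64852006  92.        ] knob [510.09044783   7.13423701  52.        ]
side [ 505. 1275.  980.] [-0.03435121  1.43948146  2.79067503]
lid 0.77 [518.  14.  27.] [333. 248.]
lid 0.68 [651.  47.   8.] [280. 263.]
polisher 0.93 [ 583. -246.   58.] [310. 185.]
switchbox 0.77 [514. 334.  45.] [335. 333.]
switchbox 0.6 [338. 435.  48.] [424. 367.]
plunger 0.84 [516. 320.  94.] [334. 312.]
plunger 0.62 [333. 420.  90.] [427. 347.]
bat 0.91 [476.  31.  16.] [350. 256.]
glaze_jar 0.86 [758. -43.  60.] [241. 226.]
beaker 0.62 [754.  99.  46.] [236. 265.]
brush_pot 0.6 [ 752. -142.   73.] [247. 201.]
brush_pot 0.5 [515. 325.  95.] [334. 313.]
brush_pot 0.49 [481.  29.  17.] [348. 255.]
1.0 [148.50568508 503.53816054 231.32108134] [-4.48911316e-01 -3.10933867e+00 -2.96240996e-05] 85.7196911340447 [-0.05841642  0.04847228 -0.60955189]
```

View pics/crop0.png

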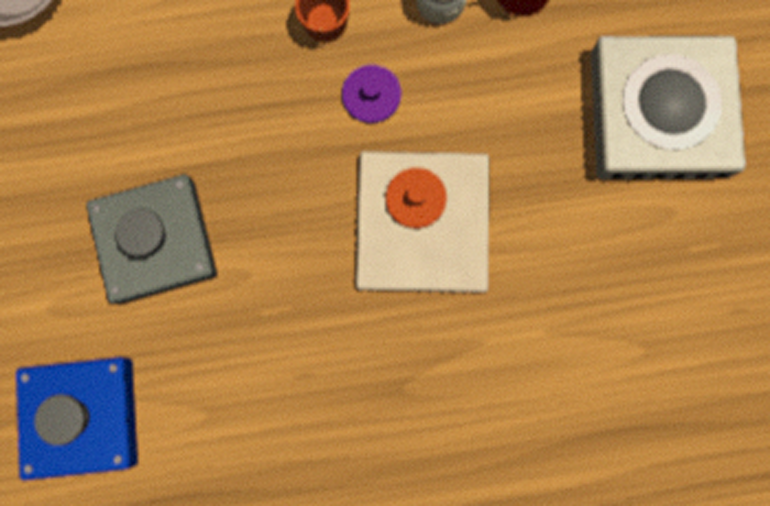

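View pics/side0.png

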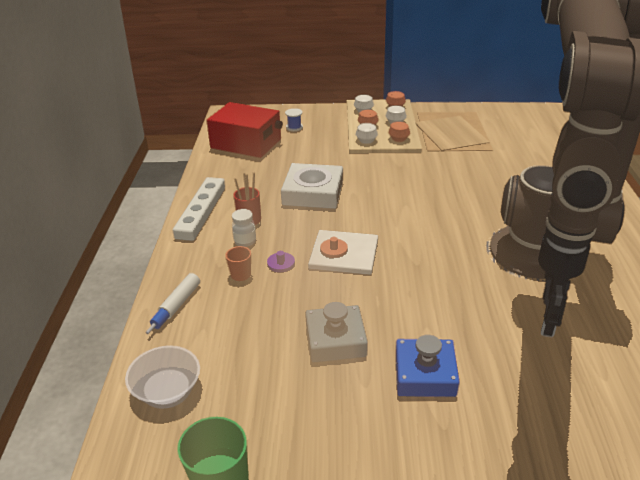

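The crop confirms it: the grey box with grey head at full-frame (204,276) is the target. The blue box and purple lid are decoys. The side view agrees: grey box (335,333), lid (333,248), dome (312,177). Next I'll measure sub-pixel centroids.

```bash
cat > m.py <<'E'
from h import *
def cen(c,m,seed,z,rad=45):
    m=cv2.morphologyEx(m.astype(np.uint8),cv2.MORPH_CLOSE,np.ones((3,3)))
    yy,xx=np.mgrid[:480,:640]; m[(xx-seed[0])**2+(yy-seed[1])**2>rad**2]=0
    n,l,s,ce=cv2.connectedComponentsWithStats(m)
    i=1+np.argmax(s[1:,4]); cs,_=cv2.findContours((l==i).astype(np.uint8),cv2.RETR_EXTERNAL,cv2.CHAIN_APPROX_NONE)
    h=cv2.convexHull(max(cs,key=len)); P=np.array([at(c,*q[0],z)[:2] for q in h]).astype(np.float32)
    (x,y),r=cv2.minEnclosingCircle(P); M=cv2.moments(P.reshape(-1,1,2)); return np.round([M["m10"]/M["m00"],M["m01"]/M["m00"],x,y,2*r],1),s[i]
def red(c):
    b,g,r=[c["frame"][...,i].astype(int) for i in range(3)]; return (r-g>60)&(g>b)
E
python3 - <<'E'
from m import *
for n,L,D,S in(("top",(329,261),(446,216),(204,276)),("side",(333,248),(313,177),(335,312))):
    c=robot.camera(n); f=c["frame"].astype(int); g=f.mean(2)
    hs=cv2.cvtColor(c["frame"],cv2.COLOR_BGR2HSV)
    print(n,"lid",cen(c,(hs[...,1]>135)&((hs[...,0]<12)|(hs[...,0]>170)),L,28,25 if n=="top" else 18))
    print(" dome px",f[D[1],D[0]],"ring",f[D[1],D[0]+19],"cen",cen(c,g<150,D,58,20))
    for o in("plunger","bat","polisher","lid"):
        for d in robot.silhouettes(c,o)[:2]:
            m=np.array(d["region"]); ys,xs=np.nonzero(m); sd=(xs.mean(),ys.mean())
            print(o,round(d["p"],2),np.round(sd),cen(c,m,sd,{"plunger":92,"bat":18,"polisher":55,"lid":28}[o],90))
E
```

```text
top lid (array([517.9,   6.3, 517.8,   6.3,  69.4]), array([315, 246,  28,  28, 595], dtype=int32))
 dome px [118 125 133] ring [205 221 228] cen (array([ 580.2, -296. ,  580.2, -295.9,   75.9]), array([430, 201,  31,  30, 708], dtype=int32))
plunger 0.73 [203. 276.] (array([512.3, 309.2, 512.1, 309.2,  52.9]), array([192, 265,  23,  22, 384], dtype=int32))
plunger 0.57 [167. 360.] (array([331.1, 409.8, 331.8, 409.8,  52. ]), array([156, 350,  23,  22, 402], dtype=int32))
bat 0.92 [333. 273.] (array([491. ,   1.7, 491.3,   2.9, 213.3]), array([ 302,  238,   61,   66, 3189], dtype=int32))
polisher 0.76 [443. 219.] (array([ 575. , -289.9,  574.2, -290.2,  227. ]), array([ 408,  186,   71,   66, 4329], dtype=int32))
lid 0.78 [308. 213.] (array([645.3,  39.1, 645.1,  38.5,  70.1]), array([296, 200,  26,  27, 550], dtype=int32))
lid 0.73 [329. 260.] (array([517.3,   5.5, 517. ,   5.4,  71.7]), array([316, 246,  27,  28, 610], dtype=int32))Traceback (most recent call last):
  File "<stdin>", line 5, in <module>
  File "m.py", line 8, in cen
    (x,y),r=cv2.minEnclosingCircle(P); M=cv2.moments(P.reshape(-1,1,2)); return np.round([M["m10"]/M["m00"],M["m01"]/M["m00"],x,y,2*r],1),s[i]
                                                                                          ~~~~~~~~^~~~~~~~~
ZeroDivisionError: float division by zero
```

Sizes check out: lid disc 69 mm at (518,6), plunger head 53 mm at (512,309), dome at (580,-296). I'll start moving toward the lid.

jog_arm:
  rows:
    - [[0.3,-36,-27,0,0],[0.3,-72,-54,0,0],[0.3,-108,-81,0,0],[0.3,-144,-108,0,0],[0.3,-180,-135,0,0],[0.3,-216,-162,0,0],[0.3,-252,-189,0,0],[0.3,-288,-216,0,0],[0.3,-324,-243,0,0],[0.3,-360,-270,0,0]]

```text
time_s: 2.3
eef_pos: [418.2, 141.0, 231.6]
ee_rot: [0.449, 3.109, 0.001]
contact_force: [-0.4, 1.0, -1.3]
grip_width: 55.8
grasp_force: 0.0
```

```bash
python3 - <<'E'
from m import *
s=robot.sense();print(s["time_s"],s["eef_pos"],s["ee_rot"],s["joint_pos"],s["grip_width"])
c=robot.camera("side"); cv2.imwrite("pics/s1.png",c["frame"])
for o,z in(("plunger",92),("polisher",55),("lid",28)):
    for d in robot.silhouettes(c,o)[:2]:
        m=np.array(d["region"]); ys,xs=np.nonzero(m); sd=(xs.mean(),ys.mean())
        print(o,round(d["p"],2),np.round(sd),cen(c,m,sd,z,90))
for p in((518,6,28),(518,6,52),(512,309,92),(580,-296,55),(580,-296,69)): print(p,np.round(proj(c,p),1))
for dx,dy in((80,80),(80,-80),(-80,80)): print(np.round(proj(c,(580+dx,-296+dy,55))))
cv2.imwrite("pics/crop1.png",cv2.resize(c["frame"][155:285,250:400],None,fx=4.5,fy=4.5,interpolation=cv2.INTER_CUBIC))
E
```

```text
2.3 [418.23143375 141.02373434 231.59622814] [4.48974581e-01 3.10860423e+00 7.52817074e-04] [ 3.25153433e-01 -3.27741254e-02 -2.06048650e-01  1.39665126e+00
  9.66253059e-05  6.12028992e-01] 55.774733677373
plunger 0.85 [428. 346.] (array([331.8, 420.6, 333.2, 423.4,  73.3]), array([415, 334,  27,  28, 528], dtype=int32))
plunger 0.61 [335. 313.] (array([513. , 321.5, 512.9, 324.4,  73.8]), array([323, 302,  25,  25, 437], dtype=int32))
polisher 0.64 [312. 186.] (array([ 578.6, -255.1,  579.3, -255.9,  281.8]), array([ 280,  163,   63,   46, 2497], dtype=int32))
lid 0.67 [280. 261.] (array([648.7,  65.1, 647.9,  64. ,  85.1]), array([267, 251,  28,  21, 480], dtype=int32))
lid 0.16 [248. 199.] (array([ 767.1, -237.6,  759.9, -234.3,  272.2]), array([233, 174,  28,  50, 760], dtype=int32))
(518, 6, 28) [333.3 246.3]
(518, 6, 52) [333.1 238.7]
(512, 309, 92) [335.7 308.7]
(580, -296, 55) [311.9 177. ]
(580, -296, 69) [311.7 172.9]
[283. 192.]
[286. 164.]
[340. 191.]
```

View pics/crop1.png

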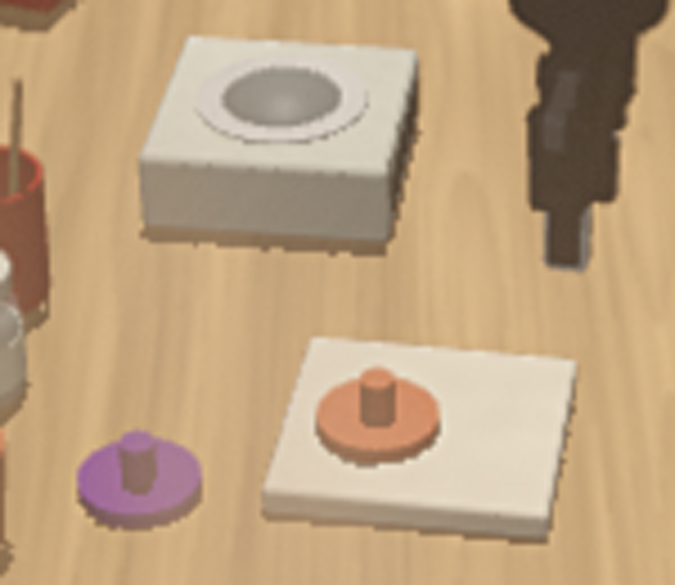

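Side view: the knob top is at (334,239) and the dome centre at about (312.7,177). Both match the projections within about 1 px. Next I'll move above the lid.

jog_arm:
  rows:
    - [[0.3,-33,-25,0,0],[0.3,-67,-51,10,0],[0.3,-100,-76,30,0],[0.3,-125,-96,60,0],[0.3,-133,-101,95,0],[0.3,-133,-101,125,0],[0.3,-133,-101,145,0],[0.3,-133,-101,150,0],[0.3,-133,-101,150,0],[0.3,-133,-101,150,0]]

```text
time_s: 3.5
eef_pos: [517.1, 9.1, 82.7]
ee_rot: [0.447, 3.108, 0.001]
contact_force: [0.5, 0.7, 0.6]
grip_width: 55.3
grasp_force: 0.0
```

```bash
python3 - <<'E'
from m import *
s=robot.sense();print(s["time_s"],s["eef_pos"],s["ee_rot"],s["joint_pos"],s["grip_width"])
c=robot.camera("side")
for p in((518,6,28),(518,6,52),s["eef_pos"]): print(np.round(proj(c,p),1)-[280,180])
cv2.imwrite("pics/crop2.png",cv2.resize(c["frame"][180:280,280:400],None,fx=5,fy=5,interpolation=cv2.INTER_CUBIC))
t=robot.camera("top");b=t["frame"].astype(int)
for u,v in((445.5,216.8),(446,216.5)): print(at(t,u,v,55))
print(at(c,313.1,178.8,55),at(c,334,239.3,52))
E
```

```text
3.5 [517.08476924   9.08132765  82.66080137] [4.46552935e-01 3.10786920e+00 5.85236035e-04] [ 1.75150914e-02  1.52453533e-01 -3.38148933e-01  1.07835161e+00
  7.99010774e-05  3.02930897e-01] 55.33170527029449
[53.3 66.3]
[53.1 58.7]
[53.3 49.5]
[ 577.70447778 -297.44651392   55.        ]
[ 578.28120189 -298.83737864   55.        ]
[ 576.22244444 -285.82431271   55.        ] [515.85745561   8.58812162  52.        ]
```

View pics/crop2.png

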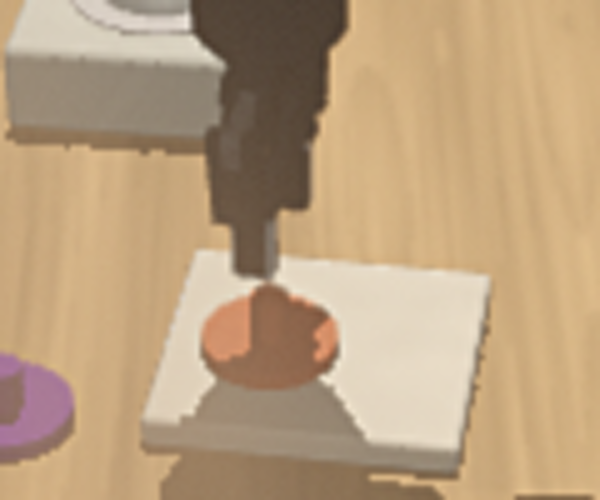

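The gripper is centred over the knob, with the lid knob at crop (269,290). Now I'll descend and grip.

jog_arm:
  rows:
    - [[0.3,0,-2,15,0],[0.3,0,-2,30,0],[0.3,0,-2,42,0],[0.3,0,-2,48,0],[0.3,0,-2,50,0],[0,0,-2,50,0],[-0.5,0,-2,50,0],[-0.8,0,-2,50,0],[-1,0,-2,50,0],[-1,0,-2,50,0]]

```text
time_s: 4.6
eef_pos: [516.5, 6.4, 32.2]
ee_rot: [0.449, 3.108, 0.001]
contact_force: [-1.1, 1.0, 5.5]
grip_width: 17.9
grasp_force: 58.7
```

jog_arm:
  rows:
    - [[-1,0,0,0,0],[-1,0,0,0,0],[-1,0,0,0,0],[-1,0,0,-10,0],[-1,0,0,-30,0],[-1,0,0,-60,0],[-1,0,0,-90,0],[-1,0,0,-110,0],[-1,0,0,-120,0],[-1,0,0,-120,0]]

```text
time_s: 5.6
eef_pos: [516.6, 6.3, 152.6]
ee_rot: [0.449, 3.107, 0.0]
contact_force: [0.5, -0.8, -1.0]
grip_width: 17.8
grasp_force: 58.6
```

```bash
python3 - <<'E'
from m import *
s=robot.sense();print({k:np.round(s[k],3) for k in("time_s","eef_pos","ee_rot","grip_width","grasp_force","contact_force")})
c=robot.camera("side");
e=s["eef_pos"];print(np.round(proj(c,e)))
cv2.imwrite("pics/crop3.png",cv2.resize(c["frame"][150:270,280:400],None,fx=4,fy=4,interpolation=cv2.INTER_CUBIC))
E
```

```text
{'time_s': np.float64(5.6), 'eef_pos': array([516.567,   6.29 , 152.62 ]), 'ee_rot': array([0.449, 3.107, 0.   ]), 'grip_width': np.float64(17.787), 'grasp_force': np.float64(58.609), 'contact_force': array([ 0.455, -0.809, -1.002])}
[333. 205.]
```

View pics/crop3.png

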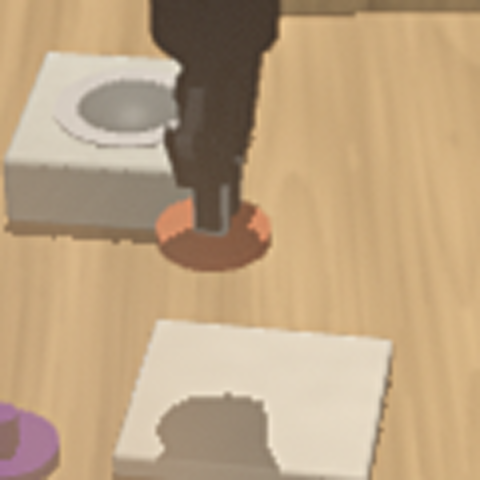

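The lid is held level at crop (213,235). I'll refine the dome centre with ellipse fits in both views.

```bash
python3 - <<'E'
from m import *
for n,f,D,r in(("top","pics/top0.png",(446,216),26),("side","pics/s1.png",(312.5,176.5),26)):
    c=robot.camera(n); im=cv2.imread(f).astype(np.uint8); g=im.mean(2)
    G=cv2.GaussianBlur(g.astype(np.float32),(0,0),.8)
    for name,sign,lo,hi in(("dark",1,10,19),("ring",-1,17,25)):
        P=[]
        for a in np.linspace(0,2*np.pi,72,endpoint=False):
            # sample world-circle rays about guess: search radius with strongest gradient
            R_=np.arange(30,66,.5) if name=="dark" else np.arange(46,66,.5)
            px=np.array([proj(c,(579+q*np.cos(a),-295+q*np.sin(a),57))for q in R_]).astype(np.float32)
            v=cv2.remap(G,px[:,0][None],px[:,1][None],cv2.INTER_LINEAR)[0]
            d=sign*np.gradient(v); k=d.argmax(); P.append([579+R_[k]*np.cos(a),-295+R_[k]*np.sin(a),d[k]])
        P=np.array(P); P=P[P[:,2]>np.median(P[:,2])*.4]
        for _ in range(4):
            A=np.c_[2*P[:,:2],np.ones(len(P))]; s=np.linalg.lstsq(A,(P[:,:2]**2).sum(1),rcond=None)[0]
            rr=np.sqrt(s[2]+s[0]**2+s[1]**2); e=abs(np.hypot(P[:,0]-s[0],P[:,1]-s[1])-rr); P=P[e<max(2.,1.5*np.median(e))]
        print(n,name,np.round(s[:2],1),"diam",round(2*rr,1),len(P))
E
```

```text
top dark [ 580.3 -296.4] diam 76.0 72
top ring [ 580.8 -297.6] diam 108.9 62
side dark [ 579.1 -298.1] diam 76.5 65
side ring [ 579.6 -300.3] diam 109.3 31
```

Both views agree on the crown at about (580,-297). I'll carry the lid there.

jog_arm:
  rows:
    - [[-1,-8,-15,0,0],[-1,-25,-46,0,0],[-1,-46,-86,0,0],[-1,-68,-127,0,0],[-1,-90,-168,0,0],[-1,-111,-207,0,0],[-1,-128,-238,0,0],[-1,-140,-260,0,0],[-1,-146,-271,0,0],[-1,-147,-273,0,0]]

```text
time_s: 6.75
eef_pos: [579.1, -297.9, 149.6]
ee_rot: [-0.451, -3.107, -0.001]
contact_force: [0.9, 0.7, -1.1]
grip_width: 17.7
grasp_force: 58.7
```

jog_arm:
  rows:
    - [[-1,0,0,0,0],[-1,0,0,5,0],[-1,0,0,15,0],[-1,0,0,30,0],[-1,0,0,42,0],[-1,0,0,50,0],[-1,0,0,55,0],[-1,0,0,55,0],[-1,0,0,55,0],[-1,0,0,55,0]]

```text
time_s: 7.75
eef_pos: [580.0, -297.4, 97.0]
ee_rot: [0.449, 3.108, -0.001]
contact_force: [0.3, -0.3, -1.6]
grip_width: 17.8
grasp_force: 58.7
```

```bash
python3 - <<'E'
from m import *
s=robot.sense();print({k:np.round(s[k],3) for k in("time_s","eef_pos","ee_rot","joint_pos","grip_width","contact_force")})
c=robot.camera("side")
print(np.round(proj(c,(580,-297,69)))-[260,130],np.round(proj(c,s["eef_pos"]-np.array([0,0,14.2])))-[260,130])
cv2.imwrite("pics/crop4.png",cv2.resize(c["frame"][130:230,260:360],None,fx=5,fy=5,interpolation=cv2.INTER_CUBIC))
E
```

```text
{'time_s': np.float64(7.75), 'eef_pos': array([ 579.964, -297.37 ,   96.987]), 'ee_rot': array([ 4.490e-01,  3.108e+00, -1.000e-03]), 'joint_pos': array([-0.474,  0.392,  0.01 ,  1.188, -0.   , -0.187]), 'grip_width': np.float64(17.798), 'contact_force': array([ 0.293, -0.266, -1.583])}
[52. 43.] [52. 39.]
```

View pics/crop4.png

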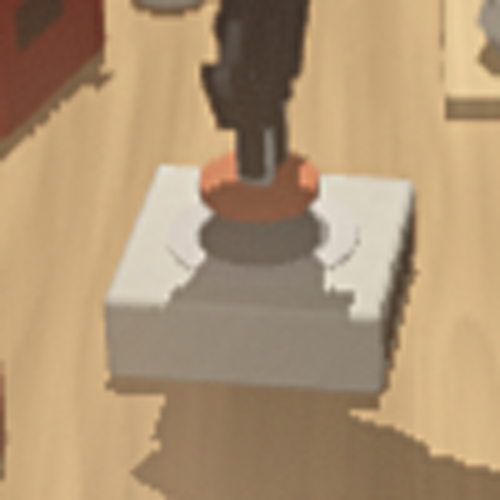

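The lid is level and centred at crop x=260, against the dome at 264. I'll nudge it 1.5 mm and lower gently.

jog_arm:
  rows:
    - [[-1,1.5,0,2,0],[-1,1.5,0,4,0],[-1,1.5,0,7,0],[-1,1.5,0,9,0],[-1,1.5,0,10,0],[-1,1.5,0,11,0],[-1,1.5,0,11.5,0],[-1,1.5,0,12,0],[-1,1.5,0,12,0],[-1,1.5,0,12,0]]

```text
time_s: 8.8
eef_pos: [578.2, -296.7, 84.4]
ee_rot: [0.449, 3.109, -0.0]
contact_force: [0.5, -1.2, -1.4]
grip_width: 17.8
grasp_force: 58.7
```

jog_arm:
  rows:
    - [[-1,0,0,0.3,0],[-1,0,0,0.5,0],[-1,0,0,0.7,0],[-1,0,0,0.9,0],[-1,0,0,1,0],[-1,0,0,1,0],[-1,0,0,1,0],[-1,0,0,1,0],[-1,0,0,1,0],[-1,0,0,1,0]]

```text
time_s: 9.8
eef_pos: [578.2, -296.7, 83.3]
ee_rot: [-0.449, -3.109, -0.0]
contact_force: [-0.5, -0.9, -0.3]
grip_width: 18.0
grasp_force: 58.7
```

jog_arm:
  rows:
    - [[-1,0,0,0.2,0],[-1,0,0,0.4,0],[-1,0,0,0.6,0],[-1,0,0,0.8,0],[-1,0,0,0.8,0],[-1,0,0,0.8,0],[-1,0,0,0.8,0],[-1,0,0,0.8,0],[-1,0,0,0.8,0],[-1,0,0,0.8,0]]

```text
time_s: 10.8
eef_pos: [578.3, -296.8, 83.1]
ee_rot: [0.449, 3.109, -0.0]
contact_force: [-1.0, 0.5, 5.2]
grip_width: 18.1
grasp_force: 58.9
```

In contact at 5 N. I'll ease off slightly and open gradually.

jog_arm:
  rows:
    - [[-1,0,0,-0.4,0],[-1,0,0,-0.5,0],[-0.55,0,0,-0.5,0],[-0.5,0,0,-0.5,0],[-0.45,0,0,-0.5,0],[-0.4,0,0,-0.5,0],[-0.3,0,0,-0.5,0],[-0.2,0,0,-0.5,0],[-0.1,0,0,-0.5,0],[0,0,0,-0.5,0]]

```text
time_s: 11.8
eef_pos: [578.2, -296.7, 83.0]
ee_rot: [0.449, 3.109, -0.0]
contact_force: [-0.1, -0.4, 0.1]
grip_width: 42.8
grasp_force: 0.0
```

```bash
python3 - <<'E'
from m import *
s=robot.sense();print({k:np.round(s[k],3) for k in("time_s","eef_pos","grip_width","contact_force")})
c=robot.camera("side")
print(np.round(proj(c,(580,-297,69)))-[260,130])
cv2.imwrite("pics/crop5.png",cv2.resize(c["frame"][130:230,260:360],None,fx=5,fy=5,interpolation=cv2.INTER_CUBIC))
E
```

```text
{'time_s': np.float64(11.8), 'eef_pos': array([ 578.202, -296.707,   83.009]), 'grip_width': np.float64(42.8), 'contact_force': array([-0.115, -0.37 ,  0.051])}
[52. 43.]
```

View pics/crop5.png

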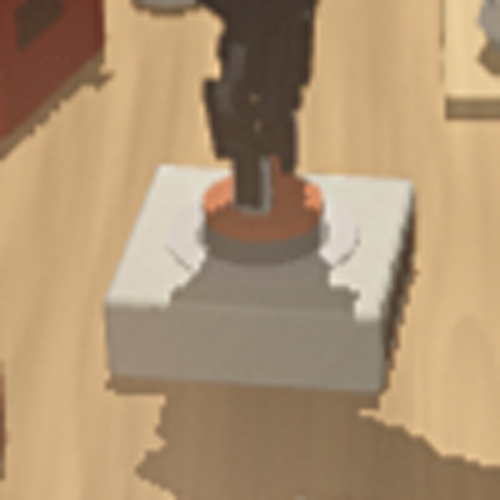

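The lid sits level on the dome at crop (263,210), with the fingers clear. I'll retract straight up.

jog_arm:
  rows:
    - [[0,0,0,-3,0],[0,0,0,-8,0],[0,0,0,-15,0],[0,0,0,-25,0],[0,0,0,-40,0],[0,0,0,-60,0],[0,0,0,-80,0],[0,0,0,-95,0],[0,0,0,-100,0],[0,0,0,-100,0]]

```text
time_s: 12.85
eef_pos: [578.7, -297.0, 184.3]
ee_rot: [0.449, 3.107, -0.001]
contact_force: [-0.0, -0.6, -0.6]
grip_width: 42.5
grasp_force: 0.0
```

```bash
python3 - <<'E'
from m import *
s=robot.sense();print({k:np.round(s[k],3) for k in("time_s","eef_pos","ee_rot","grip_width")})
a=robot.camera("side");c=robot.camera("side")
print(np.abs(a["frame"].astype(int)-c["frame"]).max(), np.abs(a["frame"].astype(int)-c["frame"])[150:200,290:335].mean())
cv2.imwrite("pics/crop6.png",cv2.resize(c["frame"][130:230,260:360],None,fx=5,fy=5,interpolation=cv2.INTER_CUBIC))
E
```

```text
{'time_s': np.float64(12.85), 'eef_pos': array([ 578.658, -296.955,  184.298]), 'ee_rot': array([ 4.490e-01,  3.107e+00, -1.000e-03]), 'grip_width': np.float64(42.516)}
80 0.6576296296296297
```

View pics/crop6.png

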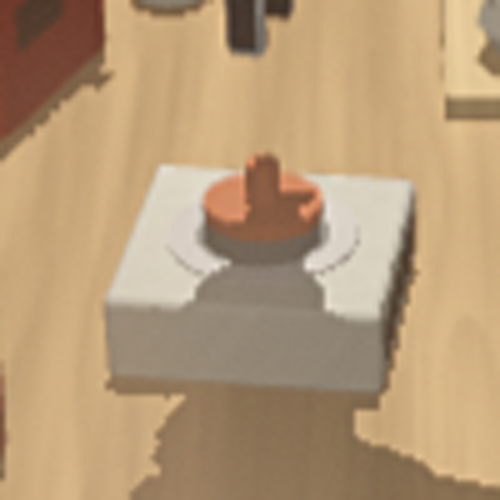

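The lid is balanced and still at crop (263,205), knob up. Now I'll go to the plunger with fingers shut.

jog_arm:
  rows:
    - [[-1,9,21,0,0],[-1,26,62,0,0],[-1,44,104,0,0],[-1,61,146,0,0],[-1,79,188,0,0],[-1,96,230,0,0],[-1,114,272,0,0],[-1,132,314,0,0],[-1,149,356,0,0],[-1,167,398,0,0]]

```text
time_s: 13.95
eef_pos: [529.6, 133.9, 182.0]
ee_rot: [-0.449, -3.108, 0.001]
contact_force: [0.5, -0.1, 0.2]
grip_width: -0.1
grasp_force: 0.0
```

jog_arm:
  rows:
    - [[-1,18,43,0,0],[-1,36,86,0,0],[-1,52,125,0,0],[-1,64,152,0,0],[-1,68,163,0,0],[-1,69,165,20,0],[-1,69,165,40,0],[-1,69,165,50,0],[-1,69,165,50,0],[-1,69,165,50,0]]

```text
time_s: 14.95
eef_pos: [511.3, 309.5, 133.3]
ee_rot: [-0.45, -3.109, 0.0]
contact_force: [0.5, -0.1, 0.7]
grip_width: 0.3
grasp_force: 0.0
```

```bash
python3 - <<'E'
from m import *
s=robot.sense();print({k:np.round(s[k],3) for k in("time_s","eef_pos","ee_rot","grip_width","contact_force","joint_pos")})
c=robot.camera("side")
print(np.round(proj(c,s["eef_pos"])),np.round(proj(c,(512.2,309.2,92))))
for n in("lid","plunger"):
    for d in robot.find_in(c,n): 
        if d["p"]>.3: print(n,round(d["p"],2),np.round(d["centre"]),np.round(proj(c,d["centre"])))
E
```

```text
{'time_s': np.float64(14.95), 'eef_pos': array([511.299, 309.512, 133.297]), 'ee_rot': array([-0.45 , -3.109,  0.   ]), 'grip_width': np.float64(0.344), 'contact_force': array([ 0.496, -0.064,  0.703]), 'joint_pos': array([ 0.544,  0.278, -0.066,  1.226, -0.   ,  0.832])}
[336. 294.] [336. 309.]
lid 0.78 [651.  48.   9.] [280. 263.]
plunger 0.87 [333. 422.  93.] [427. 346.]
plunger 0.71 [513. 321.  92.] [335. 313.]
```

jog_arm:
  rows:
    - [[-1,0,0,10,0],[-1,0,0,22,0],[-1,0,0,32,0],[-1,0,0,37,0],[-1,0,0,39,0],[-1,0,0,41,0],[-1,0,0,42,0],[-1,0,0,43,0],[-1,0,0,43,0],[-1,0,0,43,0]]

```text
time_s: 16.1
eef_pos: [511.0, 310.1, 90.4]
ee_rot: [0.449, 3.109, 0.0]
contact_force: [-3.1, -1.2, 3.5]
grip_width: 0.0
grasp_force: 2.1
```

jog_arm:
  rows:
    - [[-1,0,0,1,0],[-1,0,0,2.5,0],[-1,0,0,4,0],[-1,0,0,5.5,0],[-1,0,0,7,0],[-1,0,0,8.5,0],[-1,0,0,9.5,0],[-1,0,0,10,0],[-1,0,0,10,0],[-1,0,0,10,0]]

```text
time_s: 17.1
eef_pos: [511.1, 310.1, 80.5]
ee_rot: [0.449, 3.109, 0.001]
contact_force: [-3.3, -2.3, 7.6]
grip_width: -0.0
grasp_force: 4.0
```

```bash
python3 - <<'E'
from m import *
s=robot.sense();print({k:np.round(s[k],3) for k in("time_s","eef_pos","contact_force")})
c=robot.camera("side")
A=cv2.resize(c["frame"][270:360,295:385],(540,540),interpolation=cv2.INTER_CUBIC);B=cv2.resize(c["frame"][150:220,285:325],(240,420),interpolation=cv2.INTER_CUBIC)
o=np.zeros((540,790,3),np.uint8);o[:,:540]=A;o[:420,550:]=B;cv2.imwrite("pics/fin.png",o)
E
```

```text
{'time_s': np.float64(17.1), 'eef_pos': array([511.142, 310.097,  80.528]), 'contact_force': array([-3.318, -2.272,  7.553])}
```

View pics/fin.png

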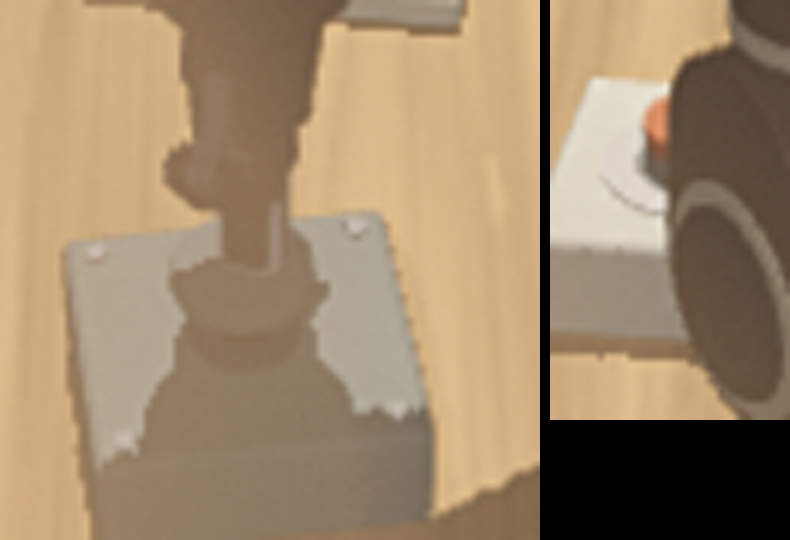

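The fingers press the head at crop (250,275), and the lid edge is still on the dome. TCP height (11.5 mm) and force (7.6 N) both say half way. I'll add 0.5 mm and hold.

jog_arm:
  rows:
    - [[-1,0,0,0.3,0],[-1,0,0,0.5,0],[-1,0,0,0.5,0],[-1,0,0,0.5,0],[-1,0,0,0.5,0],[-1,0,0,0.5,0],[-1,0,0,0.5,0],[-1,0,0,0.5,0],[-1,0,0,0.5,0],[-1,0,0,0.5,0]]

```text
time_s: 18.15
eef_pos: [511.1, 310.1, 80.1]
ee_rot: [0.449, 3.109, 0.001]
contact_force: [-3.4, -2.2, 8.4]
grip_width: 0.3
grasp_force: 4.1
```

```bash
python3 - <<'E'
from m import *
c=robot.camera("top"); print("lid",cen(c,red(c),(446,216),79,25))
s=robot.sense();print(s["eef_pos"],s["contact_force"])
E
```

```text
lid (array([ 579. , -297.7,  579.2, -297.4,   70.4]), array([434, 201,  29,  27, 604], dtype=int32))
[511.13169834 310.13587096  80.11046298] [-4.02317308 -1.99893994  7.83539004]
```

The top view puts the lid at (579,-297), on the crown. The plunger is about 12 mm down at about 8 N.

```bash
python3 -c "
from bench import robot
print(robot.finish_job())"
```

```text
the job is handed in; nothing more can be done
None
```

I handed the job in with the lid balanced on the dome (measured within about 2 mm of the crown) and the fingers still holding the plunger about 12 mm down at about 8 N; the judge's result was not reported back.

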